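# Fit a nest-box front under its header and lock it

### The arm

A 6-joint arm with a two-finger parallel gripper is mounted at the origin on the work surface. World frame = base frame: x ahead of the robot, y to its left, z up, the work surface at z = 0. Lengths are in m, angles in rad, forces in N, time in s.
With the tool pointing down it reaches from about 0.3 to 0.775 m from the base axis. Payload 14.6 kg.
Tool frame: the origin (TCP) lies midway between the tips of the shut fingers; the grasp point (between the pads) lies 19 mm behind it (ctrl.grip_depth is the distance from the TCP to the grasp point, in m); z points along the fingers, x is the direction in which the jaws open and shut, and the axes are right-handed (so a half turn about z gives the same grasp; the last joint's range is limited). The gripper opens to 94 mm and grips with 3 to 60 N. Pads are 16 mm wide; open, the fingers measure 119 mm over their backs; the gripper's body (75 mm by 177 mm) begins 78 mm behind the grasp point.
Start: joints at [-1.23, 0.3, 1.521, -0, 1.321, -0.067], TCP at [0.218, -0.505, 0.205] pointing down, gripper open.
Joint ranges: [-3.03, 3.03], [-0.79, 2.21], [0.23, 2.52], [-1.04, 4.18], [0, 3.07], [-2.55, 2.55]. Speed limits (rad/s): [2.22, 2.22, 2.57, 3.14, 3.14, 3.14].

### API

Orientations are given as [roll, pitch, yaw] about the fixed x, y, z axes, in that order (R = Rz(yaw) Ry(pitch) Rx(roll)).
In Python, from station import ctrl gives the robot as it stands.
- The arm moves only by the tool play_rows, never from a script. Its argument "steps" is a list that holds one entry, the list of rows, each a list of 7 numbers: the shift along the tool's x, y, z in cm, then the turn, a rotation vector about the tool's x, y, z in rad, then the opening, from 0 (shut) to 1 (fully open). In form: [[[x, y, z, ax, ay, az, hand], ...]]. A call has 1 to 20 rows; each row is the pose to reach, as a shift and turn from the pose measured when the call began, along the tool's axes at that moment; what a row does not reach only later rows make up. A row lasts 1/12 s, in which the tool goes at most 41.7 mm and 7.16 degrees, less where a joint would pass 70% of its speed; a pose out of reach is approached as far as the arm can. A call with a gripper value outside its range is refused whole. The fingers move at their own pace and stop on an object; "force" is the grip in N (left out, the last holds). Time passes only in rows, so rows that repeat a pose let the fingers close. It gives the time, the measured TCP pose, the force and the opening at its end, in the units of the state.
- ctrl.get_obs(): the state, without advancing time (a new reading comes with each control period).
- ctrl.camera(name): name is "scene" or "top" or "wrist"; returns a dict with "frame" (420x560x3 uint8, blue, green, red), "fovy" (degrees; the focal length in pixels is half the picture's height over the tangent of half this angle, whatever the lens; pixels are square), "cx", "cy" (the principal point, pixels), "world_to_cam" (4x4, takes a point from world to camera coordinates). Camera axes: x right, y up, looking along -z (the intrinsics and any distortion apply to the point x, -y, -z); pixel columns grow to the right and rows downward; lengths in m; the calibration is good to about 2 mm. A picture is of the moment at which its call begins. There is no depth.
- ctrl.hand_in(): hands the job in, once; it reports no verdict.
The state is a dict: "time_s": time; "qpos": joint angles; "joint_vel": joint speeds; "tau": joint torques, N m; "ee_pos": TCP position; "eef_rot": TCP orientation; "force": force on the tool from outside, world axes, zero at the start; "moment": the same for the moment, N m; "grip_width": finger opening in m.
Only numpy, scipy, OpenCV 4.12 (cv2) and the standard library are available. Lean on these libraries where they do the work, as an engineer would, in place of code of your own. Each camera call takes 0.05 s, during which the arm holds its last target. There are 200 camera calls.

### The job

Fit the front with the entrance block into the nest box lying on its back: tuck the front's hole end under the batten that overhangs the roof end, then level it down, block outwards, until it lies fully home on its ledges, without forcing it. If the turn button lies over the opening swing it clear first, and once the front is home turn the button straight across its bottom edge so that it cannot come out. Leave everything else on the bench where it is.

Things in the scene. Friction and masses are not known exactly. Their poses are not given: they have to be found in the camera images.
- front_guard (a point): Centre, half-way up, of the pine guard block (44 long x, 48 wide y, 26 high mm) on the front to be fitted: 13 above the panel's outer face, 60 from its top edge, 90 from its bottom edge. Grip it across its 48 width. x runs from the panel's top edge to its bottom edge, y across, z out of its outer face. At first it leans on the rack, outer face up and to the robot's right, x uphill at 40 degrees.
- front_mid (a point): Centre of the front's plywood panel, 150 long (x) x 90 wide (y) x 12 thick, half-way through the thickness; axes as front_guard, from which it lies 15 along +x and 19 along -z. A 28 mm entrance hole goes through panel and guard block. With the block about 0.14 kg.
- rack: Fixed rack of pine offcuts, about 190 long x 90 wide x 135 high, carrying the front; origin on the table under its middle, z up, x uphill. Two rails rise at 40 degrees towards +x; at their low end a foot ledge 10 proud of them holds the panel's top edge, on which it stands. Lifted straight up, the panel comes free.
- nest_box: Nest box of pine boards lying on its back, open front upwards, held fast to the table; 126 wide (roof 165), about 240 long, roof end at -x, sill end at +x. Origin on the table under the middle of the opening, z up. The roof board leans over from the table to 154 high; it stays beyond x = -89.
- cavity (a point): Middle of the nest box's opening at the height of the ledges (100 above the table, 10 wide, along both side walls) on which the front's inner face rests when home. Axes as nest_box. The opening is 96 wide between the side walls (tops 17 above this point) and 155 long, from x = -77.5 (roof) to 77.5 (sill). The sill is 20 thick (x 77.5 to 97.5), its top 13 above this point.
- lip (a point): Middle of the lower free edge of the header batten that crosses the roof end over the opening: 59.5 along -x from the cavity point and 17 above it. The batten overhangs the opening by 18, is 12 thick, and its underside is level. The panel (12 thick) cannot drop in level: its top edge goes under this batten first, tilted.
- button_pivot (a point): Pivot screw of the turn button, in the middle of the sill (87.5 along +x from the cavity point), half-way up the button (20.5 above the cavity point). Axes as nest_box. The button is a dark wooden bar 18 wide x 12 thick, reaching 40 from the pivot one way and 9 the other; underside 2.5 above a seated panel.
- turn_button (a joint): Angle (rad) of the turn button, counter-clockwise from above: 0 = along the sill to the nest box's +y; pi/2 = straight across, pointing to the roof over the front's bottom edge; negative = away from the box. Range -1.9 to 2.2; light friction (1 N at the tip), stays where left. Above 0 it lies over the opening, in the way of the front.
- button_tip (a point): On the turn button's axis line, at its free end 40 from the pivot, half-way up it.
- glue: Bystander: upright white glue bottle with a nozzle, 60 diameter, 185 tall, origin under its centre.
- drill: Bystander: blue and black cordless drill lying on its side, about 185 x 180, 70 high.
- batten_a: Bystander: pine batten 160 x 34 x 21 high.
- batten_b: Bystander: pine batten 130 x 34 x 21 high.
- osb_strip: Bystander: strip of board 210 x 60 x 22 high.
- spare_front: Bystander: a plain larger front, 190 x 120 x 12, with a hole but no guard block, lying flat; not for this box.
- tape: Bystander: tape measure 70 x 64 x 36 high.
- screw_tin: Bystander: open round tin of screws, 72 diameter, 34 high.
Things that resemble listed ones, but are neither listed nor needed, are in the scene too. Of the things shaped like the part that bears front_guard, the wooden one is meant.

How it is judged:
By the outcome, as a careful person would: the job done as asked, in the order asked, and still so for the second after the job is handed in, with the robot touching nothing.
It also fails if it takes over 72 s, if anything falls off the work surface, if the arm or the gripper's body presses on something with over 40 N, if the wrist force passes 120 N, or if a joint passes its speed limit or range.

## Working session

There is one attempt and no reset: what is moved stays moved. The work goes in short steps, Python scripts to look and compute and a tool call to move; the robot and the scene stay as the last step left them, time stands still between calls to the robot, and variables do not carry over. Pictures are saved under pics/ and viewed, about 8 in all and at most 12, crops included, and the job is handed in when it is done.

Besides the shell and the picture viewer there is one more tool, called after "Call:" by a JSON object that holds its "api" and its "payload", one argument or row to a line. play_rows: Moves the arm, as the interface text tells. Its arguments: {"type":"object","properties":{"steps":{"type":"array"},"force":{"type":"number"}},"required":["steps"]}

```bash
ls; mkdir -p pics; python3 - <<'E'
from station import ctrl
import cv2, numpy as np
for n in ("scene","top"):
    c=ctrl.camera(n); cv2.imwrite(f"pics/{n}0.png",c["frame"])
    print(n,{k:(np.round(v,4).tolist() if k!="frame" else 0) for k,v in c.items()})
a=cv2.imread("pics/scene0.png");b=cv2.imread("pics/top0.png")
print(ctrl.get_obs())
E
```

```text
pics
scene {'frame': 0, 'fovy': 51.3286, 'cx': 276.58, 'cy': 205.9331, 'world_to_cam': [[-0.3262, 0.9452, -0.0129, 0.1692], [-0.5096, -0.1644, 0.8445, 0.1473], [0.7961, 0.2821, 0.5353, -1.8302], [0.0, 0.0, 0.0, 1.0]]}
top {'frame': 0, 'fovy': 47.2064, 'cx': 283.2721, 'cy': 214.7847, 'world_to_cam': [[-0.0284, -0.9996, -0.0016, -0.0078], [0.9932, -0.0284, 0.1131, -0.5136], [-0.1131, 0.0016, 0.9936, -1.6539], [0.0, 0.0, 0.0, 1.0]]}
{'time_s': 0.1, 'qpos': array([-1.22958550e+00,  3.00387616e-01,  1.52149401e+00, -2.32052080e-05,
        1.32071535e+00, -6.66079447e-02]), 'joint_vel': array([-0.00090296, -0.00106841, -0.00148672, -0.00044363,  0.00295144,
        0.00137263]), 'tau': array([ 3.93862929e-04, -5.32645583e+01, -3.53285551e+01,  7.09389593e-02,
        2.34849192e-02, -7.06622336e-05]), 'ee_pos': array([ 0.21804501, -0.50468178,  0.20496896]), 'eef_rot': array([-3.14154824e+00,  1.00358940e-03, -1.16297178e+00]), 'force': array([ 0.46827366, -0.17021662,  0.35467072]), 'moment': array([-0.00917116, -0.02825179, -0.0187262 ]), 'grip_width': 0.0940387580361945}
```

View pics/top0.png

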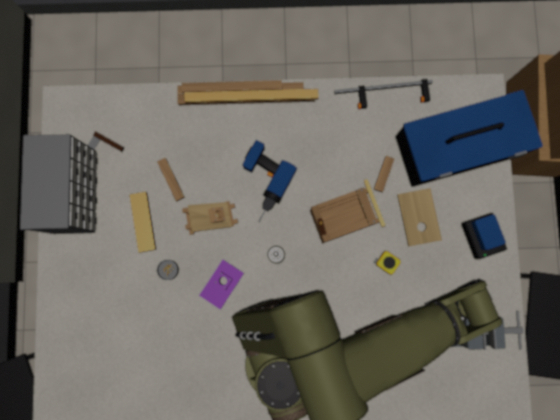

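View pics/scene0.png

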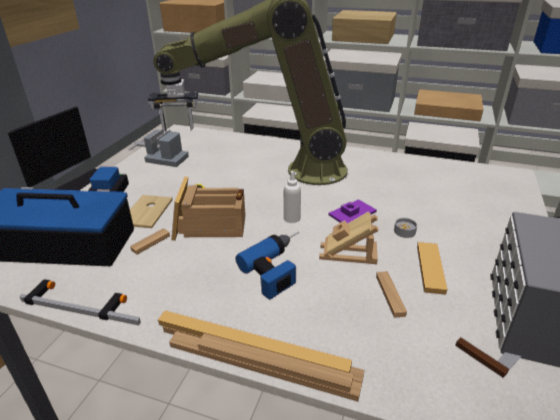

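Top view: the rack with the wooden front is at about (210,217), the nest box at (343,213) with its roof on the right at (374,203) and the button at (322,226). The purple part at (222,284) is a decoy. I'll zoom in on these next.

```bash
cat > h.py <<'E'
from station import ctrl
import cv2, numpy as np
from scipy.spatial.transform import Rotation as R
def K(c):
    f=c["frame"].shape[0]/2/np.tan(np.radians(c["fovy"])/2)
    return f
def ray(c,u,v):
    f=K(c); W=np.array(c["world_to_cam"]); d=np.array([(u-c["cx"])/f,-(v-c["cy"])/f,-1.])
    return -W[:3,:3].T@W[:3,3], W[:3,:3].T@d
def onz(c,u,v,z):
    o,d=ray(c,u,v); return o+d*(z-o[2])/d[2]
def proj(c,p):
    W=np.array(c["world_to_cam"]); q=W[:3,:3]@np.asarray(p)+W[:3,3]; f=K(c)
    return np.array([c["cx"]+f*q[0]/-q[2], c["cy"]-f*q[1]/-q[2]])
def tri(c1,p1,c2,p2):
    o1,d1=ray(c1,*p1);o2,d2=ray(c2,*p2)
    s=np.linalg.lstsq(np.c_[d1,-d2],o2-o1,rcond=None)[0]
    a=o1+s[0]*d1;b=o2+s[1]*d2
    return (a+b)/2,np.linalg.norm(a-b)
def calib():
    import pickle; return pickle.load(open("cal.pkl","rb"))
E
python3 - <<'E'
from h import *
import pickle
cal={}
for n in("scene","top"):
    cal[n]=ctrl.camera(n)
pickle.dump(cal,open("cal.pkl","wb"))
t=cal["top"]["frame"];s=cal["scene"]["frame"]
def crop(im,x,y,w,h,k):
    o=cv2.resize(im[y:y+h,x:x+w],None,fx=k,fy=k,interpolation=cv2.INTER_CUBIC)
    for i in range(0,w,10): cv2.line(o,(i*k,0),(i*k,4 if (x+i)%50 else 14),(0,0,255),1)
    for j in range(0,h,10): cv2.line(o,(0,j*k),(4 if (y+j)%50 else 14,j*k),(0,0,255),1)
    return o
a=np.hstack([crop(t,180,190,70,50,5),crop(t,300,170,90,80,5)[:250]]) 
a=np.vstack([np.hstack([crop(t,180,190,65,50,6),crop(t,305,180,65,50,6)*0]),]) if 0 else None
A=crop(t,180,195,60,45,6); B=crop(t,305,175,80,70,5)
C=crop(s,310,205,80,60,5); D=crop(s,170,175,80,65,5)
def pad(i): o=np.zeros((350 if i is B else 350,400,3),np.uint8); o[:i.shape[0],:i.shape[1]]=i; return o
cv2.imwrite("pics/z1.png",np.vstack([np.hstack([pad(A)[:275],pad(C)[:275]]),np.hstack([pad(B)[:325],pad(D)[:325]])]))
E
```

```text
(no output)
```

View pics/z1.png

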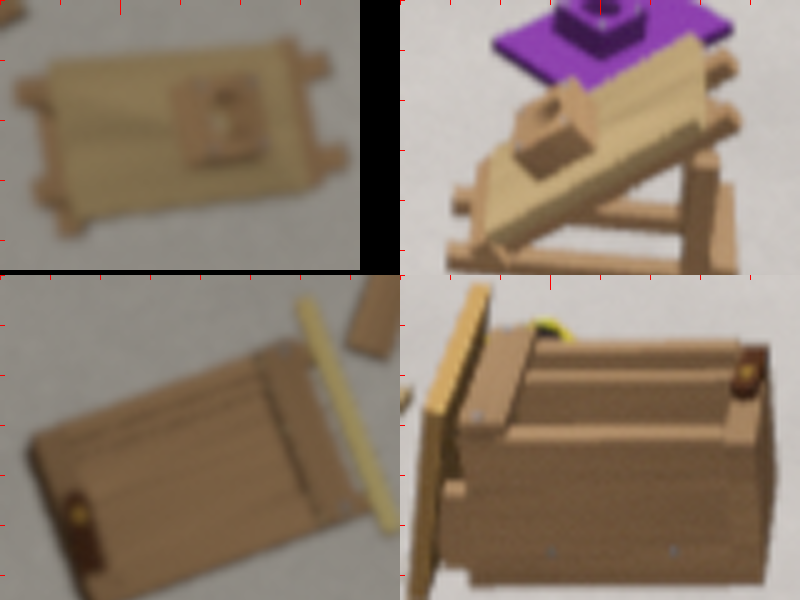

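```bash
python3 - <<'E'
from h import *
c=calib();t,s=c["top"],c["scene"]
np.set_printoptions(precision=4,suppress=True)
A=lambda x,y:(180+x/6,195+y/6)
B=lambda x,y:(305+x/5,175+(y-275)/5)
C=lambda x,y:(310+(x-400)/5,205+y/5)
D=lambda x,y:(170+(x-400)/5,175+(y-275)/5)
print("hole",tri(t,A(222,118),s,C(552,106)))
print("panel hi-left/top view corners", tri(t,A(50,65),s,C(690,40)), tri(t,A(75,218),s,C(705,125)))
print("low", tri(t,A(290,42),s,C(0,0)) if 0 else "", tri(t,A(312,188),s,C(488,240)))
print("pivot",tri(t,B(78,514),s,D(745,372)), onz(t,*B(78,514),.1265))
for p in [(30,440),(85,595),(250,350),(310,525)]: print(p,onz(t,*B(*p),.117))
o=np.array(ctrl.get_obs()["ee_pos"])
w=ctrl.camera("wrist");W=np.array(w["world_to_cam"]);print("wrist cam pos",-W[:3,:3].T@W[:3,3],"R rows",W[:3,:3],w["fovy"],w["cx"],w["cy"])
r=R.from_euler("xyz",ctrl.get_obs()["eef_rot"]).as_matrix()
print("cam in tool",r.T@(-W[:3,:3].T@W[:3,3]-o), W[:3,:3]@r)
E
```

```text
hole (array([0.5115, 0.2006, 0.1012]), np.float64(0.0019205844294839418))
panel hi-left/top view corners (array([0.5337, 0.2802, 0.1786]), np.float64(0.00033469469874580315)) (array([0.4605, 0.2879, 0.0719]), np.float64(0.00034525087081831954))
low  (array([ 0.4835,  0.1633, -0.0313]), np.float64(0.0017492546376838948))
pivot (array([ 0.472 , -0.1442,  0.1269]), np.float64(0.00014683288923047683)) [ 0.4721 -0.1443  0.1265]
(30, 440) [ 0.5232 -0.1151  0.117 ]
(85, 595) [ 0.4192 -0.1477  0.117 ]
(250, 350) [ 0.5796 -0.2639  0.117 ]
(310, 525) [ 0.4613 -0.2983  0.117 ]
wrist cam pos [ 0.2802 -0.4786  0.3844] R rows [[ 0.3966 -0.918  -0.0008]
 [ 0.892   0.3856 -0.2359]
 [ 0.2168  0.0929  0.9718]] 64.23307870370633 282.85518444454925 212.19410474222443
cam in tool [ 0.0005 -0.0674 -0.1793] [[ 1.      0.      0.0002]
 [-0.     -0.9718  0.2359]
 [ 0.0002 -0.2359 -0.9718]]
```

Call:
{"api": "play_rows", "payload": {
  "steps": [
    [[0,0,-9.5,0,0,0,0.7],[0,0,-9.5,0,0,0,0.7],[0,0,-9.5,0,0,0,0.7],[-15,-37,-9.5,0,0,0,0.7],[-15,-37,-9.5,0,0,0,0.7],[-15,-37,-9.5,0,0,0,0.7],[-15,-37,-9.5,0,0,0,0.7],[-15,-37,-9.5,0,0,0,0.7],[-15,-37,-9.5,0,0,0,0.7],[-15,-37,-9.5,0,0,0,0.7],[-15,-37,-9.5,0,0,0,0.7],[-15,-37,-9.5,0,0,0,0.7],[-15,-37,-9.5,0,0,0,0.7],[-15,-37,-9.5,0,0,0,0.7],[-15,-37,-9.5,0,0,0,0.7]]
  ]
}}

```text
time_s: 1.5
ee_pos: [0.4988, -0.2196, 0.2999]
eef_rot: [3.141, 0.001, -1.161]
force: [-0.3, -0.1, 0.4]
grip_width: 0.0658
```

```bash
python3 - <<'E'
from h import *
import pickle
w=ctrl.camera("wrist"); pickle.dump(w,open("w1.pkl","wb")); print(ctrl.get_obs()["ee_pos"])
cv2.imwrite("pics/w1.png",w["frame"])
for p in [(.472,-.144,.1205),(.495,-.22,.1)]: print(proj(w,p))
E
```

```text
[ 0.49817349 -0.22042226  0.30007653]
[208.89885767 189.50570822]
[281.63530812 194.37830648]
```

View pics/w1.png

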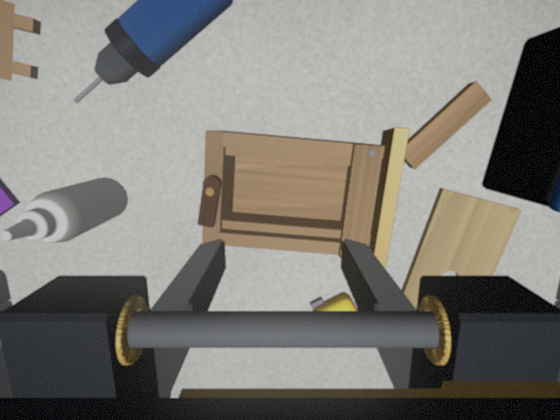

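The wrist view shows the box with the button at about (210,200), nearly along the sill. The glue bottle at (60,210) leans in perspective toward the path. I'll enlarge the box.

```bash
python3 - <<'E'
from h import *
import pickle
w=pickle.load(open("w1.pkl","rb"))
o=cv2.resize(w["frame"][122:262,195:395],None,fx=4,fy=4,interpolation=cv2.INTER_CUBIC)
o=cv2.convertScaleAbs(o,alpha=1.7)
for i in range(0,200,5): cv2.line(o,(i*4,0),(i*4,5 if i%25 else 16),(0,0,255),1)
for i in range(0,140,5): cv2.line(o,(0,i*4),(5 if i%25 else 16,i*4),(0,0,255),1)
cv2.imwrite("pics/w1z.png",o)
E
```

```text
(no output)
```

View pics/w1z.png

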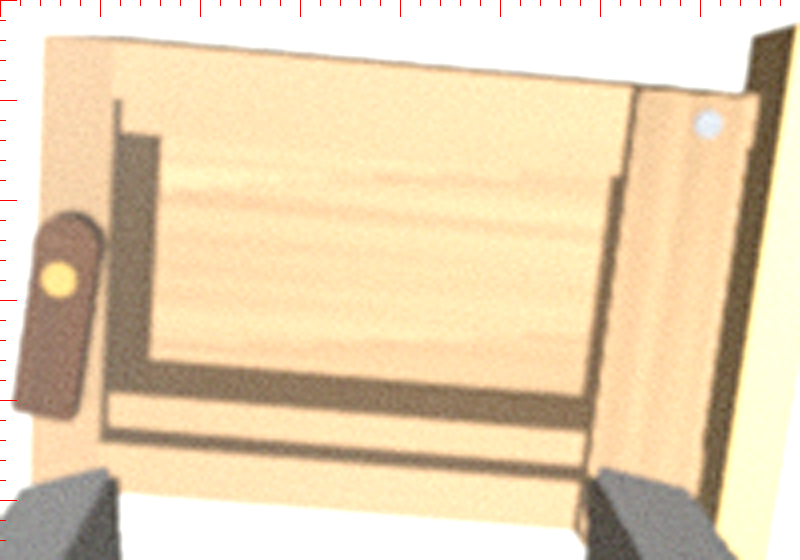

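```bash
python3 - <<'E'
from h import *
import pickle
np.set_printoptions(precision=4,suppress=True)
w=pickle.load(open("w1.pkl","rb"))
P=lambda x,y,z:onz(w,195+x/4,122+y/4,z)
piv=P(58,280,.1265);tip=P(46,413,.1265)
print("piv",piv,"tip",tip,np.linalg.norm(tip-piv))
a,b=P(117,100,.113),P(103,438,.113); print("sill inner",a,b)
l1,l2=P(634,88,.129),P(581,525,.129);print("lip",l1,l2,np.linalg.norm(l1-l2))
y1,y2=P(103,438,.117),P(583,473,.117);print("wall",y1,y2)
s1,s2=P(45,36,.117),P(32,485,.117)
print("outer",s1,s2,np.linalg.norm(s1-s2))
ang=lambda d:np.degrees(np.arctan2(d[1],d[0]))
print("yaws",ang(b-a)-90,ang(l2-l1)-90,ang(y1-y2),ang(s2-s1)-90,"btn",ang(tip-piv)-90)
yaw=np.radians(np.median([ang(b-a)-90,ang(l2-l1)-90,ang(y1-y2),ang(s2-s1)-90])%360)
ex=np.array([np.cos(yaw),np.sin(yaw),0]);ey=np.array([-ex[1],ex[0],0])
c=(l1+l2)/2+59.5e-3*ex;print("from lip",c, "from pivot",piv-.0875*ex)
for q in(l1,l2,a,b,piv,y1,y2,s1,s2): print(np.round([(q-c)@ex*1e3,(q-c)@ey*1e3],1))
E
```

```text
piv [ 0.4712 -0.1464  0.1265] tip [ 0.4353 -0.1563  0.1265] 0.037310424468929265
sill inner [ 0.5201 -0.1419  0.113 ] [ 0.43   -0.1724  0.113 ]
lip [ 0.5776 -0.2647  0.129 ] [ 0.4651 -0.304   0.129 ] 0.11924678841718885
wall [ 0.4314 -0.1727  0.117 ] [ 0.4761 -0.3015  0.117 ]
outer [ 0.5285 -0.1191  0.117 ] [ 0.4103 -0.1591  0.117 ] 0.12480351136575167
yaws -251.28227612764866 -250.72575184080844 109.14383737047429 -251.30251115293106 btn -254.51989398050912
from lip [ 0.502  -0.2281  0.129 ] from pivot [ 0.4997 -0.2291  0.1265]
[-59.2 -59.6]
[-59.8  59.6]
[ 75.6 -45.2]
[76.1 50. ]
[87.3  2.5]
[75.4 48.7]
[-61.   48.3]
[ 94.4 -60.5]
[95.1 64.3]
```

Box: yaw about 109°, cavity centre about (0.500, -0.229), and the button is at about -0.05 rad, clear of the opening. Next I look at the front from above.

Call:
{"api": "play_rows", "payload": {
  "steps": [
    [[0,0,-3,0,0,0,0.7],[-33.5,-16,-3,0,0,-1.29,0.7],[-33.5,-16,-3,0,0,-1.29,0.7],[-33.5,-16,-3,0,0,-1.29,0.7],[-33.5,-16,-3,0,0,-1.29,0.7],[-33.5,-16,-3,0,0,-1.29,0.7],[-33.5,-16,-3,0,0,-1.29,0.7],[-33.5,-16,-3,0,0,-1.29,0.7],[-33.5,-16,-3,0,0,-1.29,0.7],[-33.5,-16,-3,0,0,-1.29,0.7],[-33.5,-16,-3,0,0,-1.29,0.7],[-33.5,-16,-3,0,0,-1.29,0.7],[-33.5,-16,-3,0,0,-1.29,0.7],[-33.5,-16,-3,0,0,-1.29,0.7],[-33.5,-16,-3,0,0,-1.29,0.7],[-33.5,-16,-3,0,0,-1.29,0.7]]
  ]
}}

```text
time_s: 2.88
ee_pos: [0.512, 0.1498, 0.3303]
eef_rot: [-3.141, 0.0, 0.125]
force: [1.0, 1.8, -0.0]
grip_width: 0.0658
```

```bash
python3 - <<'E'
from h import *
import pickle
w=ctrl.camera("wrist"); pickle.dump(w,open("w2.pkl","wb")); print(ctrl.get_obs()["ee_pos"],ctrl.get_obs()["eef_rot"])
p=proj(w,(.5115,.2006,.1));print(p)
x,y=[int(max(0,v)) for v in (p[0]-100,p[1]-70)]; print(x,y)
o=cv2.resize(w["frame"][y:y+140,x:x+200],None,fx=4,fy=4,interpolation=cv2.INTER_CUBIC)
o=cv2.convertScaleAbs(o,alpha=1.2)
for i in range(0,200,5): cv2.line(o,(i*4,0),(i*4,5 if i%25 else 16),(0,0,255),1)
for i in range(0,140,5): cv2.line(o,(0,i*4),(5 if i%25 else 16,i*4),(0,0,255),1)
cv2.imwrite("pics/w2z.png",o)
E
```

```text
[0.5120299  0.14989675 0.33033562] [-3.14105309e+00  2.89188997e-04  1.25579364e-01]
[288.15374133 145.54313637]
188 75
```

View pics/w2z.png

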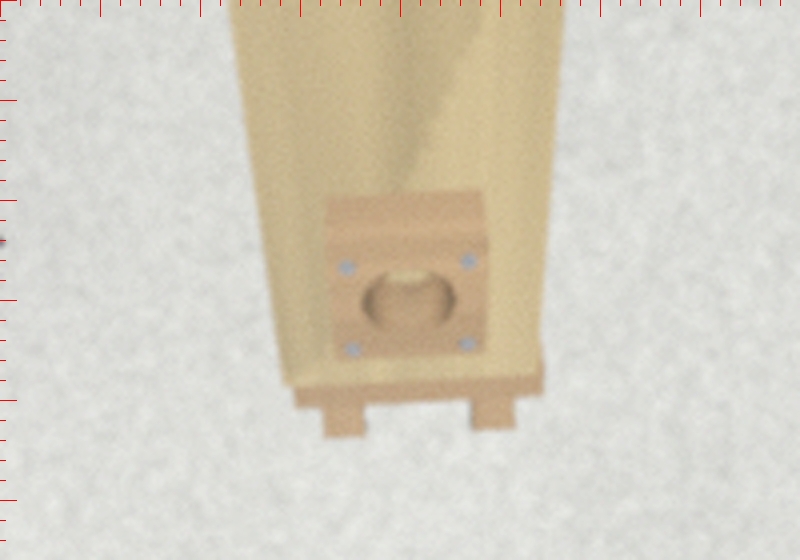

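```bash
cat >> h.py <<'E'
def rel(p,Rm):
    "tool-frame shift (cm) and rotvec from the present pose to TCP p, rotation matrix Rm"
    o=ctrl.get_obs(); r=R.from_euler("xyz",o["eef_rot"]).as_matrix()
    return np.round(r.T@(np.asarray(p)-o["ee_pos"])*100,2), np.round(R.from_matrix(r.T@Rm).as_rotvec(),3)
def tool_for(Rpanel):
    "tool down the panel normal: tool x = -panel y, tool y = -panel x, z = -z"
    return np.c_[-Rpanel[:,1],-Rpanel[:,0],-Rpanel[:,2]]
E
python3 - <<'E'
from h import *
import pickle
np.set_printoptions(precision=4,suppress=True)
w=pickle.load(open("w2.pkl","rb"))
obj=np.array([[22,24,13],[22,-24,13],[-22,24,13],[-22,-24,13],[22,24,-13],[22,-24,-13],[-60,45,-13],[-60,-45,-13]],float)*1e-3
im=np.array([[326,236],[487,231],[333,358],[486,352],[325,195],[483,190],[285,385],[541,373]],float)/4+[188,75]
f=K(w);Km=np.array([[f,0,w["cx"]],[0,f,w["cy"]],[0,0,1]])
ok,rv,tv=cv2.solvePnP(obj,im,Km,None)
pr=cv2.projectPoints(obj,rv,tv,Km,None)[0][:,0];print((pr-im).round(2).tolist())
W=np.array(w["world_to_cam"]);F=np.diag([1,-1,-1.])
Rw=W[:3,:3].T@F@cv2.Rodrigues(rv)[0]; p=W[:3,:3].T@(F@tv[:,0]-W[:3,3])
print("guard",p);print(Rw); print("yaw",np.degrees(np.arctan2(Rw[1,0],Rw[0,0])),"tilt",np.degrees(np.arcsin(Rw[2,0])), np.degrees(Rw[2,1]))
c=calib()
for q in [p,p+Rw@[0,0,.013]]: print("scene",proj(c["scene"],q),"top",proj(c["top"],q))
E
```

```text
[[-0.31, 1.67], [-0.02, 1.21], [0.66, -0.95], [-0.23, -0.92], [0.39, -1.14], [-0.21, -1.59], [0.21, 0.61], [-0.48, 1.16]]
guard [0.5135 0.2036 0.0798]
[[-0.1479 -0.9858  0.079 ]
 [ 0.7902 -0.1658 -0.5899]
 [ 0.5947 -0.0248  0.8036]]
yaw 100.59983101642666 tilt 36.489579800132134 -1.4235348598387578
scene [340.4256 232.5676] top [216.7348 214.8867]
scene [338.0699 229.4808] top [218.5719 214.1707]
```

```bash
python3 - <<'E'
from h import *
import pickle
from scipy.optimize import least_squares
np.set_printoptions(precision=4,suppress=True)
w=pickle.load(open("w2.pkl","rb"));c=calib()
obj=np.array([[22,24,13],[22,-24,13],[-22,24,13],[-22,-24,13],[22,24,-13],[22,-24,-13],[-60,45,-13],[-60,-45,-13],[0,0,13]],float)*1e-3
im=np.array([[326,236],[487,231],[333,358],[486,352],[325,195],[483,190],[285,385],[541,373],[409,302]],float)/4+[188,75]
def pose(q): return q[:3],R.from_euler("ZY",[q[3],-np.radians(40)]).as_matrix()
def res(q,full=False):
    p,Rm=pose(q); r=[]
    for o,i in zip(obj,im): r+=list(proj(w,p+Rm@o)-i)
    h=p+Rm@[0,0,.013]
    r+=list(2*(proj(c["scene"],h)-[310+151/5,205+106/5]))+list(2*(proj(c["top"],h)-[180+222/6,195+118/6]))
    return np.array(r)
s=least_squares(res,[.5135,.2036,.08,1.7],loss="soft_l1"); print(s.x,np.degrees(s.x[3])); print(res(s.x).reshape(-1,2).round(1).tolist())
p,Rm=pose(s.x); print("lowest corner z",(p+Rm@[-.06,0,-.025])[2])
T=tool_for(Rm)
for d in(.08,.0025): 
    tcp=p+Rm@[0,0,-.013+d]; print(d,tcp,rel(tcp,T))
E
```

```text
[0.5132 0.2037 0.0924 1.7474] 100.11664170593174
[[-0.6, 3.1], [1.0, 2.2], [0.2, -0.2], [0.3, -0.7], [-0.5, -1.2], [0.2, -2.1], [-1.2, -0.3], [-0.5, -0.7], [0.0, -0.2], [-4.0, -0.0], [2.4, -1.9]]
lowest corner z 0.0346479861435059
0.08 [0.5208 0.1613 0.1437] (array([ 1.01, -1.01, 18.66]), array([ 0.697, -0.018, -0.049]))
0.0025 [0.512  0.2104 0.0843] (array([ 0.76, -5.99, 24.6 ]), array([ 0.697, -0.018, -0.049]))
```

Call:
{"api": "play_rows", "payload": {
  "steps": [
    [[1.1,0.3,8,0.35,-0.01,-0.025,0.7],[1.1,0.3,8,0.697,-0.018,-0.049,0.7],[1.1,0.3,8,0.697,-0.018,-0.049,0.7],[1.1,0.3,17.1,0.697,-0.018,-0.049,0.7],[1.1,0.3,17.1,0.697,-0.018,-0.049,0.7],[1.1,0.3,17.1,0.697,-0.018,-0.049,0.7],[1.1,0.3,17.1,0.697,-0.018,-0.049,0.7],[1.1,0.3,17.1,0.697,-0.018,-0.049,0.7],[1.1,0.3,17.1,0.697,-0.018,-0.049,0.7],[1.1,0.3,17.1,0.697,-0.018,-0.049,0.7]]
  ]
}}

```text
time_s: 3.77
ee_pos: [0.524, 0.1489, 0.1614]
eef_rot: [-2.447, -0.003, 0.178]
force: [0.3, 0.5, -0.0]
grip_width: 0.0658
```

```bash
python3 - <<'E'
from h import *
import pickle
w=ctrl.camera("wrist"); pickle.dump(w,open("w3.pkl","wb")); print(ctrl.get_obs()["ee_pos"],ctrl.get_obs()["eef_rot"])
p=proj(w,(.5132,.2037,.09));print(p)
x,y=[int(max(0,v)) for v in (p[0]-100,p[1]-90)]; print(x,y)
o=cv2.resize(w["frame"][y:y+150,x:x+200],None,fx=4,fy=4,interpolation=cv2.INTER_CUBIC)
o=cv2.convertScaleAbs(o,alpha=1.2)
for i in range(0,200,5): cv2.line(o,(i*4,0),(i*4,5 if i%25 else 16),(0,0,255),1)
for i in range(0,150,5): cv2.line(o,(0,i*4),(5 if i%25 else 16,i*4),(0,0,255),1)
cv2.imwrite("pics/w3z.png",o)
E
```

```text
[0.52379374 0.14901315 0.16126406] [-2.44637711 -0.00296808  0.17800641]
[282.18101727 217.87108819]
182 127
```

View pics/w3z.png

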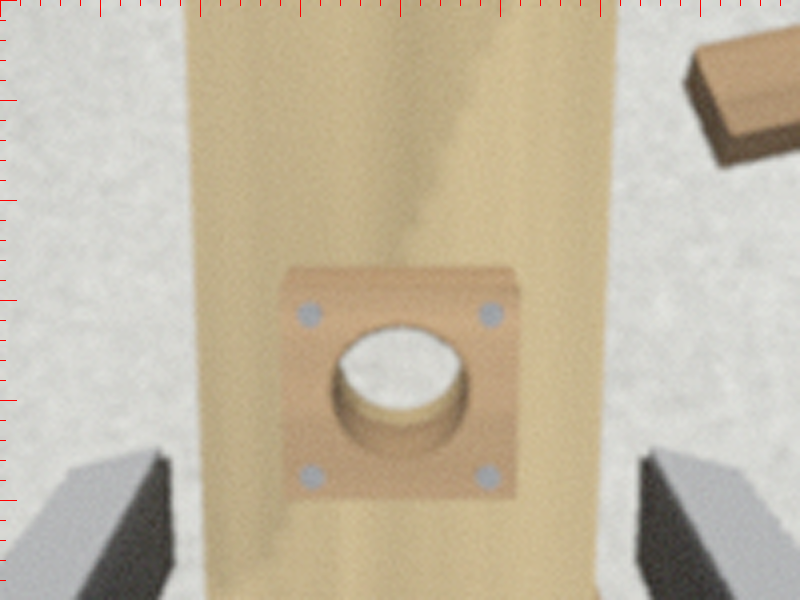

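```bash
python3 - <<'E'
from h import *
import pickle
from scipy.optimize import least_squares
np.set_printoptions(precision=4,suppress=True)
w=pickle.load(open("w3.pkl","rb"))
obj=np.array([[22,24,13],[22,-24,13],[-22,24,13],[-22,-24,13],[22,24,-13],[22,-24,-13],[0,0,13]],float)*1e-3
im=np.array([[282,288],[520,288],[287,499],[516,498],[287,268],[515,267],[400,391]],float)/4+[182,127]
def pl(p,Rm,y): # panel edges: u at given row v
    out=[]
    for v in (200,500):
        vv=127+v/4
        a,b=proj(w,p+Rm@[-.05,y,-.013]),proj(w,p+Rm@[.09,y,-.013])
        out.append(a[0]+(b[0]-a[0])*(vv-a[1])/(b[1]-a[1]))
    return out
def run(fixtilt):
    def pose(q): return q[:3],R.from_euler("ZY",[q[3],-(np.radians(40) if fixtilt else q[4])]).as_matrix()
    def res(q):
        p,Rm=pose(q); r=[]
        for o,i in zip(obj,im): r+=list(proj(w,p+Rm@o)-i)
        r+=list(np.array(pl(p,Rm,.045))-(np.array([193,205])/4+182))+list(np.array(pl(p,Rm,-.045))-(np.array([612,598])/4+182))
        return np.array(r)
    s=least_squares(res,[.5135,.2036,.09,1.75,.7],loss="soft_l1",f_scale=.5); print(s.x,np.degrees(s.x[3:])); print(res(s.x).round(1).tolist())
    return pose(s.x)
run(0); p,Rm=run(1)
T=tool_for(Rm); print("lowest z",(p+Rm@[-.06,0,-.025])[2])
r=R.from_euler("xyz",ctrl.get_obs()["eef_rot"]).as_matrix()
print("guard in tool mm", r.T@(p-ctrl.get_obs()["ee_pos"])*1e3)
for d in(.04,.003): print(d,rel(p+Rm@[0,0,-.013+d],T))
E
```

```text
[0.5134 0.2031 0.0835 1.7497 0.6746] [100.2525  38.6523]
[-0.1, 0.0, 0.4, 0.1, -0.4, -0.4, 0.3, -0.1, 1.2, -0.2, -1.0, 0.0, 0.4, 0.9, 0.1, -0.4, -0.7, 0.2]
[0.5134 0.2032 0.0836 1.7484 0.7   ] [100.1785  40.107 ]
[-0.2, 0.3, 0.5, 0.4, -0.4, -0.4, 0.3, -0.1, 1.2, -0.7, -0.9, -0.3, 0.4, 1.1, 0.0, -0.3, -0.5, 0.1]
lowest z 0.025837717948954765
guard in tool mm [-0.8117  7.3768 95.0373]
0.04 (array([-0.08,  0.75,  6.8 ]), array([ 0.003, -0.002,  0.002]))
0.003 (array([-0.08,  0.73, 10.5 ]), array([ 0.003, -0.002,  0.002]))
```

Call:
{"api": "play_rows", "payload": {
  "steps": [
    [[-0.1,0.7,4,0,0,0,0.7],[-0.1,0.7,7,0,0,0,0.7],[-0.1,0.7,8.5,0,0,0,0.7],[-0.1,0.7,9.3,0,0,0,0.7],[-0.1,0.7,9.7,0,0,0,0.7],[-0.1,0.7,10,0,0,0,0.7],[-0.1,0.7,10.2,0,0,0,0.7],[-0.1,0.7,10.2,0,0,0,0.7]]
  ]
}}

```text
time_s: 4.48
ee_pos: [0.5129, 0.2077, 0.079]
eef_rot: [-2.447, -0.004, 0.178]
force: [-0.8, -0.4, -0.2]
grip_width: 0.0663
```

Call:
{"api": "play_rows", "payload": {
  "steps": [
    [[0,0,0.15,0,0,0,0.7],[0,0,0.3,0,0,0,0.7],[0,0,0.3,0,0,0,0.7]]
  ]
}}

```text
time_s: 4.73
ee_pos: [0.5127, 0.2095, 0.0768]
eef_rot: [-2.447, -0.004, 0.178]
force: [-0.7, 0.1, -1.1]
grip_width: 0.0659
```

Call:
{"api": "play_rows", "payload": {
  "steps": [
    [[0,0,0,0,0,0,0.45],[0,0,0,0,0,0,0.4],[0,0,0,0,0,0,0.4],[0,0,0,0,0,0,0.4],[0,0,0,0,0,0,0.4],[0,0,0,0,0,0,0.4],[0,0,0,0,0,0,0.4]]
  ],
  "force": 30
}}

```text
time_s: 5.32
ee_pos: [0.5127, 0.2094, 0.0769]
eef_rot: [-2.447, -0.005, 0.178]
force: [-0.3, -0.9, 1.4]
grip_width: 0.0478
```

Call:
{"api": "play_rows", "payload": {
  "steps": [
    [[0,-0.65,-0.77,0,0,0,0.4],[0,-1.9,-2.3,0,0,0,0.4],[0,-3.9,-4.6,0,0,0,0.4],[0,-5.8,-6.9,0,0,0,0.4],[0,-7.7,-9.2,0,0,0,0.4],[0,-9.7,-11.5,0,0,0,0.4],[0,-11.6,-13.8,0,0,0,0.4],[0,-13.5,-16.1,0,0,0,0.4],[0,-15.4,-18.4,0,0,0,0.4],[0,-15.4,-18.4,0,0,0,0.4]]
  ]
}}

```text
time_s: 6.15
ee_pos: [0.5122, 0.2099, 0.3232]
eef_rot: [-2.448, -0.013, 0.178]
force: [-0.9, -0.4, -1.3]
grip_width: 0.0481
```

```bash
cat >> h.py <<'E'
YAW=np.radians(109.); CAV=np.array([.5003,-.2290,.100])
NB=R.from_euler("z",YAW).as_matrix()
D=.0032  # TCP above panel outer face
def tcp_for(xt,zt,tilt,yoff=0.):
    "panel inner top edge at nest (xt,zt) mm from cavity, tilt deg -> TCP pos, R"
    Rm=NB@R.from_euler("y",-np.radians(tilt)).as_matrix()
    p=CAV+NB@np.array([xt,yoff,zt])/1e3+Rm@[.06,0,.012+D]
    return p,tool_for(Rm)
E
python3 - <<'E'
from h import *
w=ctrl.camera("wrist");o=cv2.resize(w["frame"],None,fx=1,fy=1); cv2.imwrite("pics/w4.png",o)
print(rel(*tcp_for(-45,110,20)), tcp_for(-45,110,20)[0], ctrl.get_obs()["eef_rot"])
E
```

```text
(array([ -9.05,  37.33, -21.38]), array([-0.343, -0.085, -0.129])) [ 0.49828706 -0.223154    0.24480454] [-2.44797932 -0.00954339  0.17757811]
```

View pics/w4.png

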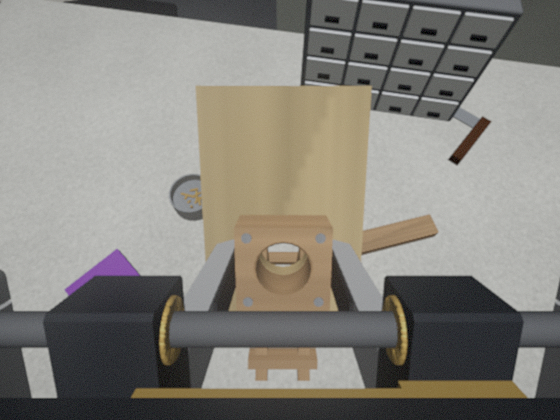

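The panel is held squarely: its edges at (196..370, 86) are centred on the tool and the block is between the pads. Next I carry it over high.

```bash
python3 - <<'E'
from h import *
c=calib(); print("glue",onz(c["top"],276,254,.185))
p,T=tcp_for(-45,180,20); print(p,rel(p,T))
p,T=tcp_for(-45,180,40); print(p,rel(p,T))
E
```

```text
glue [0.37196743 0.00420617 0.185     ]
[ 0.49828706 -0.223154    0.31480454] (array([ -8.98,  32.85, -26.76]), array([-0.343, -0.085, -0.129]))
[ 0.50316751 -0.23732785  0.33021113] (array([ -8.74,  33.01, -28.89]), array([ 0.005, -0.106, -0.112]))
```

Call:
{"api": "play_rows", "payload": {
  "steps": [
    [[-3,11,-9,-0.11,-0.03,-0.04,0.4],[-6,22,-18,-0.23,-0.06,-0.09,0.4],[-9,32.8,-26.8,-0.343,-0.085,-0.129,0.4],[-9,32.8,-26.8,-0.343,-0.085,-0.129,0.4],[-9,32.8,-26.8,-0.343,-0.085,-0.129,0.4],[-9,32.8,-26.8,-0.343,-0.085,-0.129,0.4],[-9,32.8,-26.8,-0.343,-0.085,-0.129,0.4],[-9,32.8,-26.8,-0.343,-0.085,-0.129,0.4],[-9,32.8,-26.8,-0.343,-0.085,-0.129,0.4],[-9,32.8,-26.8,-0.343,-0.085,-0.129,0.4],[-9,32.8,-26.8,-0.343,-0.085,-0.129,0.4],[-9,32.8,-26.8,-0.343,-0.085,-0.129,0.4],[-9,32.8,-26.8,-0.343,-0.085,-0.129,0.4],[-9,32.8,-26.8,-0.343,-0.085,-0.129,0.4],[-9,32.8,-26.8,-0.343,-0.085,-0.129,0.4]]
  ]
}}

```text
time_s: 7.45
ee_pos: [0.4982, -0.2218, 0.3154]
eef_rot: [-2.792, -0.0, 0.332]
force: [-0.2, -0.2, -2.5]
grip_width: 0.0475
```

```bash
python3 - <<'E'
from h import *
o=ctrl.get_obs();print(o["ee_pos"],o["eef_rot"],o["force"])
print("over",rel(*tcp_for(-45,40,15)))
print("pre",rel(*tcp_for(-45,14,15)))
E
```

```text
[ 0.49822881 -0.2218044   0.31541516] [-2.79216562e+00 -1.34915612e-04  3.32492921e-01] [-0.2116764  -0.17107509 -2.47807544]
over (array([-0.04,  4.83, 13.7 ]), array([-0.088,  0.   ,  0.001]))
pre (array([-0.04,  5.72, 16.14]), array([-0.088,  0.   ,  0.001]))
```

Call:
{"api": "play_rows", "payload": {
  "steps": [
    [[0,1.5,5,-0.04,0,0,0.4],[0,3,9,-0.088,0,0,0.4],[0,4.8,12,-0.088,0,0,0.4],[0,5.1,13.7,-0.088,0,0,0.4],[0,5.3,15,-0.088,0,0,0.4],[0,5.3,15,-0.088,0,0,0.4]]
  ]
}}

```text
time_s: 7.95
ee_pos: [0.4967, -0.2183, 0.1537]
eef_rot: [-2.876, 0.003, 0.334]
force: [-0.9, 0.7, -1.3]
grip_width: 0.0478
```

```bash
python3 - <<'E'
from h import *
import pickle
o=ctrl.get_obs();print(o["ee_pos"],o["force"])
w=ctrl.camera("wrist");s=ctrl.camera("scene");pickle.dump((w,s),open("w5.pkl","wb"))
a=cv2.convertScaleAbs(cv2.resize(w["frame"][0:300,130:430],None,fx=1.33,fy=1.33,interpolation=cv2.INTER_CUBIC),alpha=1.3)
b=cv2.resize(s["frame"][150:240,170:260],None,fx=4.43,fy=4.43,interpolation=cv2.INTER_CUBIC)
cv2.imwrite("pics/w5.png",np.hstack([a,b[:399,:399]]))
E
```

```text
[ 0.49674705 -0.21832288  0.15370821] [-0.86918563  0.66484038 -1.33833661]
```

View pics/w5.png

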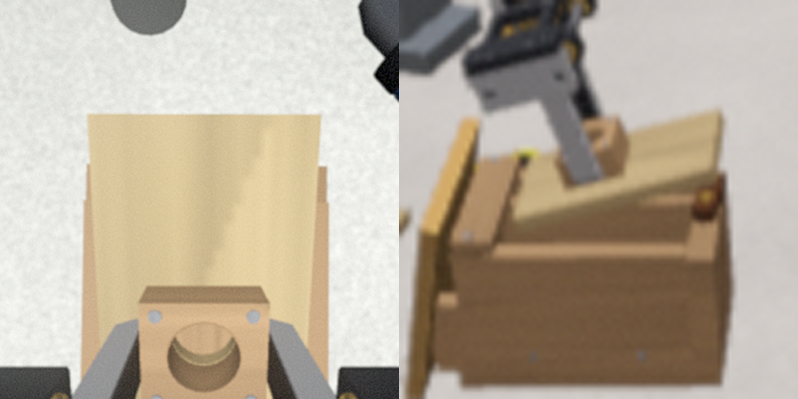

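The panel is between the walls and just in front of the batten. In the wrist view the box walls run 83..328 against panel edges of about 94..313, so I'll measure that lateral offset.

```bash
python3 - <<'E'
from h import *
import pickle
w,s=pickle.load(open("w5.pkl","rb"))
for v in (150,165,180,195,205):
    h=cv2.cvtColor(w["frame"],cv2.COLOR_BGR2HSV)[v].astype(int)
    g=cv2.GaussianBlur(w["frame"][v-2:v+3].mean(0)[None],(5,1),0)[0]
    d=np.abs(np.diff(g,axis=0)).sum(1)
    pk=[(i,int(d[i])) for i in range(185,385) if d[i]>6 and d[i]==d[i-2:i+3].max()]
    print(v,pk)
e=[CAV+NB@np.array([x,y,z])/1e3 for x,y,z in [(60,63,17),(60,-63,17),(0,63,17),(0,-63,17)]]
print([proj(w,q).round(1).tolist() for q in e],w["cx"])
E
```

```text
150 [(193, 34), (198, 17), (367, 28), (375, 52)]
165 [(192, 41), (199, 14), (366, 20), (376, 50)]
180 [(192, 44), (199, 12), (365, 20), (376, 49)]
195 [(191, 39), (200, 12), (291, 6), (364, 18), (376, 48)]
205 [(191, 43), (201, 11), (364, 19), (376, 46)]
[[191.7, 176.3], [376.3, 176.7], [190.8, 264.4], [376.8, 265.0]] 282.85518444454925
```

```bash
python3 - <<'E'
from h import *
p,T=tcp_for(0,0,15)
o=ctrl.get_obs(); n=NB.T@(o["ee_pos"]-p)*1e3; print("present inner edge in nest",n)
for a in [(-45,12,15),(-52,6,15),(-62,3,15),(-70,2,15),(-72,1.5,11),(-74,1,7),(-75,.5,3),(-75,0,0)]: print(a,*rel(*tcp_for(*a,yoff=n[1]-1.4)))
E
```

```text
present inner edge in nest [-44.47481238  -0.91493959  26.90067791]
(-45, 12, 15) [0.14 0.44 1.43] [0.001 0.    0.002]
(-52, 6, 15) [0.14 1.27 1.82] [0.001 0.    0.002]
(-62, 3, 15) [0.14 2.31 1.86] [0.001 0.    0.002]
(-70, 2, 15) [0.13 3.11 1.75] [0.001 0.    0.002]
(-72, 1.5, 11) [0.13 3.22 2.17] [-0.069 -0.     0.002]
(-74, 1, 7) [0.13 3.37 2.59] [-0.139 -0.     0.002]
(-75, 0.5, 3) [0.13 3.45 3.04] [-0.209 -0.     0.002]
(-75, 0, 0) [0.13 3.45 3.42] [-0.261 -0.     0.002]
```

Call:
{"api": "play_rows", "payload": {
  "steps": [
    [[0.14,0.4,0.7,0,0,0,0.4],[0.14,0.7,1.2,0,0,0,0.4],[0.14,0.95,1.6,0,0,0,0.4],[0.14,1.08,1.87,0,0,0,0.4],[0.14,1.13,2.06,0,0,0,0.4],[0.14,1.13,2.06,0,0,0,0.4]]
  ]
}}

```text
time_s: 8.55
ee_pos: [0.5011, -0.2245, 0.1339]
eef_rot: [-2.88, -0.0, 0.334]
force: [0.0, 0.0, -1.1]
grip_width: 0.0479
```

Call:
{"api": "play_rows", "payload": {
  "steps": [
    [[0,0.03,0.1,0,0,0,0.4],[0,0.05,0.2,0,0,0,0.4],[0,0.05,0.2,0,0,0,0.4]]
  ]
}}

```text
time_s: 8.8
ee_pos: [0.501, -0.2244, 0.1317]
eef_rot: [-2.88, -0.0, 0.334]
force: [-0.2, -0.0, -2.1]
grip_width: 0.0477
```

Call:
{"api": "play_rows", "payload": {
  "steps": [
    [[0,0.03,0.1,0,0,0,0.4],[0,0.03,0.1,0,0,0,0.4]]
  ]
}}

```text
time_s: 8.97
ee_pos: [0.501, -0.2245, 0.1306]
eef_rot: [-2.88, -0.0, 0.334]
force: [-0.4, 0.6, -2.9]
grip_width: 0.0477
```

Call:
{"api": "play_rows", "payload": {
  "steps": [
    [[0,0.03,0.1,0,0,0,0.4],[0,0.03,0.1,0,0,0,0.4]]
  ]
}}

```text
time_s: 9.13
ee_pos: [0.501, -0.2245, 0.1294]
eef_rot: [-2.88, 0.0, 0.334]
force: [-0.1, 0.4, -0.7]
grip_width: 0.0478
```

Call:
{"api": "play_rows", "payload": {
  "steps": [
    [[0,0.03,0.1,0,0,0,0.4],[0,0.03,0.1,0,0,0,0.4]]
  ]
}}

```text
time_s: 9.3
ee_pos: [0.5011, -0.2245, 0.1287]
eef_rot: [-2.88, -0.0, 0.334]
force: [-1.9, 0.3, 2.7]
grip_width: 0.0477
```

```bash
sed -i 's/^D=.*/D=.0022/' h.py; python3 - <<'E'
from h import *
p,T=tcp_for(0,0,15)
o=ctrl.get_obs(); n=NB.T@(o["ee_pos"]-p)*1e3; print("present inner edge in nest",n)
for a in [(-50,.7,15),(-60,.7,15),(-69,.7,15),(-72,.7,11),(-74,.7,7),(-75,.5,3),(-75,0.3,0)]: print(a,*rel(*tcp_for(*a,yoff=-2.3)))
E
```

```text
present inner edge in nest [-50.23880541  -2.19810438  -0.55978968]
(-50, 0.7, 15) [ 0.01 -0.06 -0.12] [0.    0.    0.002]
(-60, 0.7, 15) [ 0.01  0.91 -0.37] [0.    0.    0.002]
(-69, 0.7, 15) [ 0.01  1.78 -0.61] [0.    0.    0.002]
(-72, 0.7, 11) [ 0.01  1.98 -0.26] [-0.07   0.     0.002]
(-74, 0.7, 7) [0.01 2.12 0.11] [-0.14   0.     0.002]
(-75, 0.5, 3) [0.01 2.2  0.54] [-0.209  0.     0.002]
(-75, 0.3, 0) [0.01 2.21 0.88] [-0.262  0.     0.002]
```

Call:
{"api": "play_rows", "payload": {
  "steps": [
    [[0,-0.06,-0.12,0,0,0,0.4],[0,0.2,-0.19,0,0,0,0.4],[0,0.55,-0.28,0,0,0,0.4],[0,0.91,-0.37,0,0,0,0.4],[0,1.2,-0.45,0,0,0,0.4],[0,1.5,-0.53,0,0,0,0.4],[0,1.78,-0.61,0,0,0,0.4],[0,1.78,-0.61,0,0,0,0.4]]
  ]
}}

```text
time_s: 9.97
ee_pos: [0.5073, -0.2427, 0.1298]
eef_rot: [-2.88, -0.0, 0.333]
force: [0.4, -0.1, -1.6]
grip_width: 0.0478
```

Call:
{"api": "play_rows", "payload": {
  "steps": [
    [[0,0.1,0.18,-0.035,0,0,0.4],[0,0.2,0.35,-0.07,0,0,0.4],[0,0.27,0.53,-0.105,0,0,0.4],[0,0.34,0.72,-0.14,0,0,0.4],[0,0.38,0.93,-0.175,0,0,0.4],[0,0.38,0.93,-0.175,0,0,0.4]]
  ]
}}

```text
time_s: 10.47
ee_pos: [0.5075, -0.2432, 0.1198]
eef_rot: [-3.056, 0.0, 0.334]
force: [-0.3, 0.5, -2.0]
grip_width: 0.0479
```

```bash
python3 - <<'E'
from h import *
for a in [(-75,.6,3),(-75,.5,1.5),(-75,0.3,0)]: print(a,*rel(*tcp_for(*a,yoff=-2.3)))
E
```

```text
(-75, 0.6, 3) [0.01 0.02 0.18] [-0.033  0.     0.002]
(-75, 0.5, 1.5) [ 0.01 -0.01  0.35] [-0.059  0.     0.002]
(-75, 0.3, 0) [ 0.01 -0.04  0.53] [-0.086  0.     0.002]
```

Call:
{"api": "play_rows", "payload": {
  "steps": [
    [[0,0.02,0.18,-0.033,0,0,0.4],[0,0,0.35,-0.059,0,0,0.4],[0,0,0.35,-0.059,0,0,0.4]]
  ]
}}

```text
time_s: 10.72
ee_pos: [0.5073, -0.2425, 0.1162]
eef_rot: [-3.115, 0.0, 0.334]
force: [-0.2, 0.3, -1.1]
grip_width: 0.0478
```

Call:
{"api": "play_rows", "payload": {
  "steps": [
    [[0,-0.02,0.09,-0.014,0,0,0.4],[0,-0.03,0.18,-0.027,0,0,0.4],[0,-0.03,0.18,-0.027,0,0,0.4]]
  ]
}}

```text
time_s: 10.97
ee_pos: [0.5072, -0.2421, 0.1144]
eef_rot: [3.141, 0.0, 0.334]
force: [-0.2, -0.1, -0.8]
grip_width: 0.0478
```

Call:
{"api": "play_rows", "payload": {
  "steps": [
    [[0,0,0.05,0,0,0,0.4],[0,0,0.1,0,0,0,0.4]]
  ]
}}

```text
time_s: 11.13
ee_pos: [0.5072, -0.2421, 0.1142]
eef_rot: [3.141, 0.0, 0.334]
force: [-7.5, 3.7, 12.5]
grip_width: 0.0477
```

Contact comes at the expected height. I release with a partial opening so the fingers clear the side walls, then back off upward.

Call:
{"api": "play_rows", "payload": {
  "steps": [
    [[0,0,-0.05,0,0,0,0.6],[0,0,-0.05,0,0,0,0.6],[0,0,-0.05,0,0,0,0.6],[0,0,-0.05,0,0,0,0.6],[0,0,-0.05,0,0,0,0.6]]
  ]
}}

```text
time_s: 11.55
ee_pos: [0.5072, -0.2422, 0.1146]
eef_rot: [3.141, 0.0, 0.334]
force: [-0.2, 0.2, -0.4]
grip_width: 0.0562
```

Call:
{"api": "play_rows", "payload": {
  "steps": [
    [[0,0,-1,0,0,0,0.6],[0,0,-4,0,0,0,0.6],[0,0,-8,0,0,0,0.6],[0,0,-12,0,0,0,0.6],[0,0,-15,0,0,0,0.6],[0,0,-15,0,0,0,0.3],[0,0,-15,0,0,0,0],[0,0,-15,0,0,0,0],[0,0,-15,0,0,0,0],[0,0,-15,0,0,0,0]]
  ]
}}

```text
time_s: 12.38
ee_pos: [0.5069, -0.242, 0.2633]
eef_rot: [-3.14, 0.002, 0.334]
force: [-0.0, -0.6, 0.3]
grip_width: 0.0268
```

```bash
python3 - <<'E'
from h import *
import pickle
o=ctrl.get_obs();print(o["ee_pos"],o["grip_width"])
w=ctrl.camera("wrist");s=ctrl.camera("scene");pickle.dump((w,s),open("w6.pkl","wb"))
for n,q in dict(tl=(-75,45,12),bl=(75,45,12),br=(75,-45,12),guardTop=(-15,0,38),piv=(87.5,0,26.5)).items(): print(n,proj(w,CAV+NB@np.array(q)/1e3).round(1))
a=cv2.convertScaleAbs(cv2.resize(w["frame"][20:320,130:430],None,fx=1.33,fy=1.33,interpolation=cv2.INTER_CUBIC),alpha=1.3)
b=cv2.resize(s["frame"][160:250,170:260],None,fx=4.43,fy=4.43,interpolation=cv2.INTER_CUBIC)
cv2.imwrite("pics/w6.png",np.hstack([a,b[:399,:399]]))
E
```

```text
[ 0.50691725 -0.24195119  0.26334774] 0.0267614845284961
tl [238.8 256.6]
bl [234.3 107.3]
br [329.5 107.6]
guardTop [281.6 206.4]
piv [281.9  91.7]
```

View pics/w6.png

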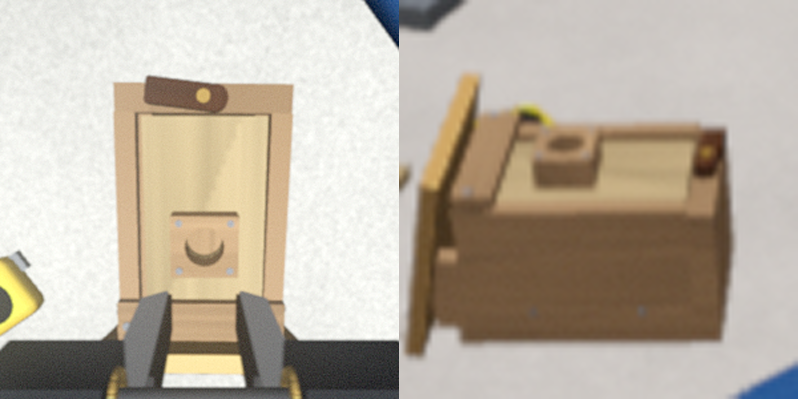

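The front lies flat between the walls under the batten. The button is at about -0.1 rad, with its pivot at (203,96) and its tip at (147,90). Now I plan the push from its outer side.

```bash
python3 - <<'E'
from h import *
T=tool_for(NB)
def tgt(x,y,z): return CAV*[1,1,0]+NB@np.array([x,y,0])/1e3+[0,0,z]
print("start",rel(tgt(125,27,.22),T),rel(tgt(125,27,.1195),T))
o=ctrl.get_obs();r=R.from_euler("xyz",o["eef_rot"]).as_matrix();s=tgt(125,27,.1195)
for th in np.arange(-.3,1.5,.14):
    u=np.array([-np.sin(th),np.cos(th)]);n=np.array([np.cos(th),np.sin(th)])
    h=8*abs(n[0])+12.5*abs(n[1]); q=np.array([87.5,-.3])+27*u+(9+h)*n
    print(round(th,2),q.round(1),(T.T@(tgt(*q,.1195)-s)*100).round(2))
print("retreat/grip", [(T.T@(tgt(*q,.1195)-s)*100).round(2) for q in [(60,24),(60,-.3)]], o["qpos"].round(2))
E
```

```text
start (array([ -2.87, -13.95,   4.39]), array([-0.001,  0.001,  0.003])) (array([ -2.86, -13.94,  14.44]), array([-0.001,  0.001,  0.003]))
-0.3 [114.9  19.5] [0.75 1.01 0.  ]
-0.16 [110.4  23.3] [0.37 1.46 0.  ]
-0.02 [105.3  26.3] [0.07 1.97 0.  ]
0.12 [102.6  28.7] [-0.17  2.24  0.  ]
0.26 [99.8 30.9] [-0.39  2.52  0.  ]
0.4 [96.5 32.8] [-0.58  2.85  0.  ]
0.54 [92.7 34.3] [-0.73  3.23  0.  ]
0.68 [88.5 35.2] [-0.82  3.65  0.  ]
0.82 [83.9 35.4] [-0.84  4.11  0.  ]
0.96 [79.  34.7] [-0.77  4.6   0.  ]
1.1 [74.2 33.1] [-0.61  5.08  0.  ]
1.24 [69.6 30.6] [-0.36  5.54  0.  ]
1.38 [65.3 27.2] [-0.02  5.97  0.  ]
retreat/grip [array([0.3, 6.5, 0. ]), array([2.73, 6.5 , 0.  ])] [-0.51  0.29  1.4  -0.    1.45 -0.84]
```

Call:
{"api": "play_rows", "payload": {
  "steps": [
    [[-1,-4,0,0,0,0,0],[-2,-8,1,0,0,0,0],[-2.9,-12,3,0,0,0,0],[-2.9,-13.9,4.4,0,0,0,0],[-2.9,-13.9,8,0,0,0,0],[-2.9,-13.9,11.5,0,0,0,0],[-2.9,-13.9,13.5,0,0,0,0],[-2.9,-13.9,14.4,0,0,0,0],[-2.9,-13.9,14.4,0,0,0,0],[-2.9,-13.9,14.4,0,0,0,0]]
  ]
}}

```text
time_s: 13.32
ee_pos: [0.4342, -0.1204, 0.1206]
eef_rot: [-3.141, 0.001, 0.334]
force: [-0.1, -0.8, 0.3]
grip_width: 0.0007
```

Call:
{"api": "play_rows", "payload": {
  "steps": [
    [[0.1,1,0,0,0,0,0],[0.1,1.5,0,0,0,0,0],[0.07,1.97,0,0,0,0,0],[-0.17,2.24,0,0,0,0,0],[-0.39,2.52,0,0,0,0,0],[-0.58,2.85,0,0,0,0,0],[-0.73,3.23,0,0,0,0,0],[-0.82,3.65,0,0,0,0,0],[-0.84,4.1,0,0,0,0,0],[-0.77,4.6,0,0,0,0,0],[-0.61,5.1,0,0,0,0,0],[-0.36,5.55,0,0,0,0,0],[0,6,0,0,0,0,0],[0,6,0,0,0,0,0]]
  ]
}}

```text
time_s: 14.48
ee_pos: [0.4547, -0.1776, 0.1205]
eef_rot: [-3.141, 0.001, 0.334]
force: [0.7, -0.1, 0.9]
grip_width: 0.0003
```

Call:
{"api": "play_rows", "payload": {
  "steps": [
    [[-0.4,0,0,0,0,0,0],[-0.4,0,-3,0,0,0,0],[-0.4,0,-6,0,0,0,0.3],[1.5,0.5,-8,0,0,0,0.45],[2.73,0.5,-8,0,0,0,0.45],[2.73,0.5,-8,0,0,0,0.45],[2.73,0.5,-8,0,0,0,0.45]]
  ]
}}

```text
time_s: 15.07
ee_pos: [0.4818, -0.1732, 0.1999]
eef_rot: [-3.141, 0.002, 0.335]
force: [-0.2, -0.0, -0.1]
grip_width: 0.0303
```

```bash
python3 - <<'E'
from h import *
o=ctrl.get_obs();print(o["ee_pos"],o["grip_width"])
w=ctrl.camera("wrist")
print(proj(w,CAV+NB@np.array([87.5,-.3,26.5])/1e3),proj(w,CAV+NB@np.array([47.5,-.3,26.5])/1e3),proj(w,o["ee_pos"]-[0,0,.075]))
cv2.imwrite("pics/w7.png",cv2.convertScaleAbs(cv2.resize(w["frame"][60:330,130:430],None,fx=2,fy=2,interpolation=cv2.INTER_CUBIC),alpha=1.4))
T=tool_for(NB); print(rel(CAV*[1,1,0]+NB@np.array([60,-.3,0])/1e3+[0,0,.118],T))
E
```

```text
[ 0.48175289 -0.17319258  0.19986724] 0.030262225130338005
[283.54629516 183.60322883] [283.35948902 233.86497864] [283.83348829 219.49198436]
(array([ 0.02, -0.1 ,  8.17]), array([-0.001,  0.002,  0.003]))
```

View pics/w7.png

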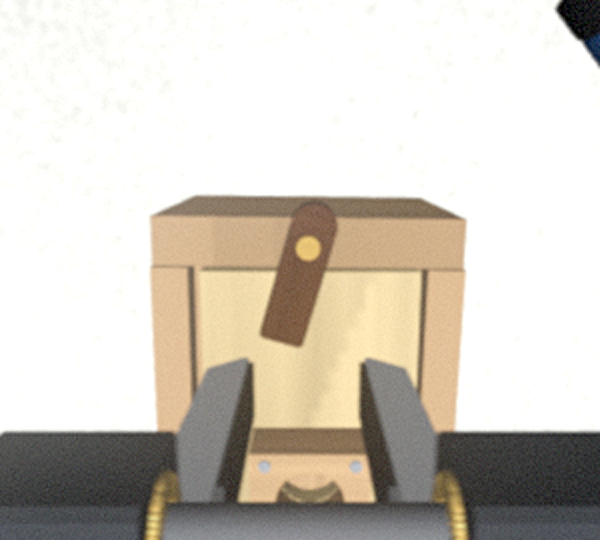

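The button is about 16° short of straight (pivot (308,248), tip (282,340)). I'll straddle it and close the jaws gently to square it.

Call:
{"api": "play_rows", "payload": {
  "steps": [
    [[0,-0.1,0,0,0,0,0.55],[0,-0.1,0,0,0,0,0.55],[0,-0.1,0,0,0,0,0.55],[0,-0.1,3,0,0,0,0.55],[0,-0.1,6,0,0,0,0.55],[0,-0.1,7.5,0,0,0,0.55],[0,-0.1,8.1,0,0,0,0.55],[0,-0.1,8.1,0,0,0,0.55],[0,-0.1,8.1,0,0,0,0.4],[0,-0.1,8.1,0,0,0,0.3],[0,-0.1,8.1,0,0,0,0.22],[0,-0.1,8.1,0,0,0,0.18],[0,-0.1,8.1,0,0,0,0.18],[0,-0.1,8.1,0,0,0,0.18],[0,-0.1,8.1,0,0,0,0.18]]
  ],
  "force": 5
}}

```text
time_s: 16.37
ee_pos: [0.4811, -0.1724, 0.119]
eef_rot: [-3.141, 0.001, 0.334]
force: [-0.5, -0.8, 2.8]
grip_width: 0.0183
```

Closed on 18.3 mm, which matches the bar's 18 mm width, so it is square. I open, lift clear, and look.

Call:
{"api": "play_rows", "payload": {
  "steps": [
    [[0,0,0,0,0,0,0.35],[0,0,0,0,0,0,0.4],[0,0,0,0,0,0,0.4],[0,0,0,0,0,0,0.4],[0,0,-3,0,0,0,0.4],[0,0,-6,0,0,0,0.4],[0,0,-10,0,0,0,0.4],[0,1,-14,0,0,0,0.4],[0,2,-16,0,0,0,0.4],[0,2,-16,0,0,0,0.4],[0,2,-16,0,0,0,0.4]]
  ]
}}

```text
time_s: 17.28
ee_pos: [0.4881, -0.1916, 0.2792]
eef_rot: [-3.141, 0.001, 0.334]
force: [-0.4, 0.1, -1.0]
grip_width: 0.0374
```

```bash
python3 - <<'E'
from h import *
o=ctrl.get_obs();print(o["ee_pos"],o["force"],o["joint_vel"].round(3))
w=ctrl.camera("wrist");s=ctrl.camera("scene")
a=cv2.convertScaleAbs(cv2.resize(w["frame"][60:310,150:400],None,fx=1.6,fy=1.6,interpolation=cv2.INTER_CUBIC),alpha=1.3)
b=cv2.resize(s["frame"][150:270,170:290],None,fx=3.34,fy=3.34,interpolation=cv2.INTER_CUBIC)
cv2.imwrite("pics/w8.png",np.hstack([a[:400],b[:400,:400]]))
for q in [(87.5,0,26.5),(47.5,0,26.5)]: print(((proj(w,CAV+NB@np.array(q)/1e3)-[150,60])*1.6).round(1))
E
```

```text
[ 0.48805415 -0.19155818  0.27924436] [-0.42355724  0.13462098 -0.95269354] [ 0.01   0.022  0.054  0.003 -0.012  0.005]
[213.  146.3]
[212.8 210.8]
```

View pics/w8.png

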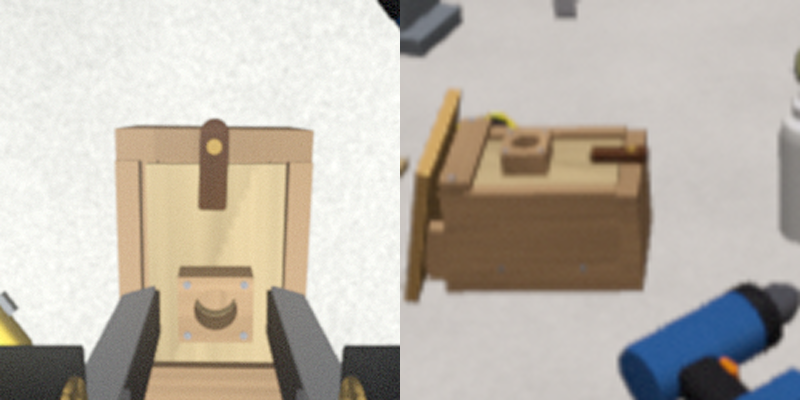

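The button points straight toward the roof, from pivot (214,147) to tip (212,210), which is within about 2°. The front is flush and level.

```bash
python3 -c "
from station import ctrl
print(ctrl.hand_in())"
```

```text
the job is handed in; nothing more can be done
None
```

The front is fitted and the turn button is across it; I handed the job in at about 17 s of the 72 s allowed.

- **Pick-up and fit:** I gripped the wooden front by its guard block and lifted it straight off the rack. It was tucked under the batten at a 15° tilt, then levelled down onto its ledges. The tuck and levelling ran without resistance; a light downward press at the end gave contact at the expected height, reading about 12 N.
- **Button:** It was already clear of the opening at about -0.1 rad, so it did not need swinging aside first. After the front was home I pushed it round; that left it about 16° short. I then squared it by closing the jaws on it gently, and they stopped at 18.3 mm, matching its 18 mm width.
- **Last checks:** The final wrist and scene pictures show the front lying level, with the button straight across its bottom edge to within about 2°. The gripper was clear of the box, and nothing else I could see in those pictures had moved. I took no wide view of the whole bench at the end.
- **What disagreed:** Early estimates of the front's height on the rack differed by about 10 mm. A closer picture settled it before the grasp. The ledges also turned out about 1 mm lower than I had modelled, which I corrected by touch.

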